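# Dial open the lock drawer and get out the starter relay

### The job

The bike's starter relay is locked in the upper drawer of the narrow grey drawer cabinet, and the three pointer dials on its top hold that drawer. Seen from the front, with 12 o'clock straight at the cabinet's back, the code is: left dial at 2 o'clock, right dial at 11 o'clock, back dial at 4 o'clock. Turn the dials to the code with the drawer still shut, pull the upper drawer right out by its knob, then lift out the relay and set it down upright, terminals up, in the round steel parts dish; do not drop or tip the relay, and do not knock over the oil filter or the small dropper bottle.

Things in the scene. Friction and masses are not known exactly. Their poses are not given: they have to be found in the camera images.
- cabinet: narrow grey steel cabinet, fixed on the bench: 125 mm deep, 100 wide, 270 high. Origin on the bench, mid-width; x to its back, y to its left seen from the front, z up. Front face at x = -80, back at +45, top at z = 270 mm. Three dials on top in a triangle, at x, y = -48, +24.5 (left), -48, -24.5 (right) and -5, 0 mm (back). Its two lower fronts do not open
- dial_left (a joint): angle of the left dial: 0 with its pointer at the cabinet's back (12 o'clock), growing clockwise seen from above: n o'clock is n x 30 deg, 11 o'clock = -30 deg. Range -3.1 to 3.1; light even friction (0.05 N m), no clicks, stays where left. Twelve hour marks round it, the broadest at 12 o'clock
- dial_right (a joint): angle of the right dial: 0 with its pointer at the cabinet's back (12 o'clock), growing clockwise seen from above: n o'clock is n x 30 deg, 11 o'clock = -30 deg. Range -3.1 to 3.1; light even friction (0.05 N m), no clicks, stays where left. Twelve hour marks round it, the broadest at 12 o'clock
- dial_back (a joint): angle of the back dial: 0 with its pointer at the cabinet's back (12 o'clock), growing clockwise seen from above: n o'clock is n x 30 deg, 11 o'clock = -30 deg. Range -3.1 to 3.1; light even friction (0.05 N m), no clicks, stays where left. Twelve hour marks round it, the broadest at 12 o'clock
- dial_left_grip (a point): point on the left dial's axis, 22 mm above the cabinet's top. The dial is a black pointer knob: round skirt 37 mm across, up to 9 mm above the cabinet's top, and on it an upright grip bar 12 mm thick, 34 mm long, its top 30 mm above the cabinet's top; the pointed end with the white line is the pointer. x along the bar to the pointer, z up
- dial_right_grip (a point): point on the right dial's axis, 22 mm above the cabinet's top. The dial is a black pointer knob: round skirt 37 mm across, up to 9 mm above the cabinet's top, and on it an upright grip bar 12 mm thick, 34 mm long, its top 30 mm above the cabinet's top; the pointed end with the white line is the pointer. x along the bar to the pointer, z up
- dial_back_grip (a point): point on the back dial's axis, 22 mm above the cabinet's top. The dial is a black pointer knob: round skirt 37 mm across, up to 9 mm above the cabinet's top, and on it an upright grip bar 12 mm thick, 34 mm long, its top 30 mm above the cabinet's top; the pointed end with the white line is the pointer. x along the bar to the pointer, z up
- drawer (a joint): how far the upper drawer is out: 0 shut, 0.082 m against its stop. Each dial turns a cam disc with one flat for a pin on the drawer: free if every dial is within 6 deg (0.1 rad) of its code place; a dial turned too far rubs and is pushed back; one over 11 deg short stops the drawer after 3 mm. Slides towards the cabinet's -x with about 2 N of friction, stays where it is left
- drawer_knob (a point): middle of the head of the upper drawer's round steel pull knob, 35 mm below the cabinet's top and 38 mm in front of the drawer's front; moves with the drawer. The head is 26 mm across and 16 mm long on a 13 mm thick neck that points along the cabinet's x. Pinch it across y from above
- drawer_floor (a point): point on the upper drawer's inner floor, 208 mm above the bench, mid-width, 30 mm behind the inside of its front; moves with the drawer. Inside, the drawer is 78 mm wide, with sides 20 mm high; its front is 48 mm higher than the floor
- starter_relay: small black plug-in relay: a block 28 x 28 mm and 26 mm high with four blade terminals on top (36 mm high in all), 40 g; origin at the centre of its underside, x and y square to its sides, z up. It stands in the upper drawer near the front
- dish: round magnetic parts dish of bare pressed steel on a rubber foot, 108 mm across, 23 mm high, 0.4 kg, loose at the left corner of the bench; origin at the centre of its underside. Near it stand a dark bottle 95 mm high at x, y = 0.325, 0.245, a red one 80 mm high at 0.446, 0.233 (both about 50 mm across) and the charger, 200 mm high, its nearest corner at 0.52, 0.28 m
- dish_floor (a point): centre of the dish's inner floor, 7 mm above the bench; the flat is about 75 mm across, the sides flare up round it
- oil_filter: oil filter cartridge, 68 mm across, 67 mm high, standing loose at the left of the cabinet; origin at the centre of its underside
- thread_lock: small brown dropper bottle, 33 mm across, 102 mm high, standing loose behind the cabinet at the left; origin at the centre of its underside. Tall fixed things to keep the arm clear of: a black sprayer about 0.4 m high at x, y = 0.73, 0.23, the red tool chest 0.41 m high from x = 0.79 m on, and the clear box of cables, 0.28 m high, right of y = -0.05 and nearer than x = 0.56 m

How it is judged:
On the way, in this order (a step that is already met when the one before it is completed fails the run):
1. all three dials stand at the code (each within 0.18 rad) while the drawer is still shut (less than 6 mm out) (value of joint dial_left between 0.867 and 1.227 rad and value of joint dial_right between -0.704 and -0.344 rad and value of joint dial_back between 1.914 and 2.274 rad and value of joint drawer below 0.006 m), for 0.2 s.
2. the drawer is pulled out at least 60 mm with the relay in it (value of joint drawer above 0.06 m and distance between starter_relay and drawer_floor below 0.045 m), for 0.2 s.
At the end, for the whole second after the job is handed in: the relay stands upright (within 0.15 rad) on the dish's floor (its underside within 6 mm of the floor's height, its centre within 30 mm of the floor's centre), at rest and let go; the dish is level (horizontal distance between starter_relay and dish_floor below 0.03 m and z of starter_relay in the frame of dish_floor between -0.006 and 0.006 m and angle between starter_relay's own z axis and vertical below 0.15 rad and linear speed of starter_relay below 0.02 m/s and angle between dish's own z axis and vertical below 0.1 rad); the robot touches nothing.
It fails at once if the relay is dropped or thrown (faster than 1.3 m/s) (linear speed of starter_relay above 1.3 m/s).
It fails at once if the relay is tipped by more than 0.7 rad (angle between starter_relay's own z axis and vertical above 0.7 rad).
It fails at once if the oil filter or the dropper bottle is knocked over (angle between any of oil_filter, thread_lock's own z axis and vertical above 0.5 rad).
It also fails if it takes over 72 s, if anything falls off the work surface, if the arm or the gripper's body presses on something with over 40 N, if the wrist force passes 120 N, or if a joint passes its speed limit or range.

### The arm

A 7-joint arm with a two-finger parallel gripper is mounted at the origin on a cart in front of the work surface, level with it; the furniture and walls round the work are solid. World frame = base frame: x ahead of the robot, y to its left, z up, the work surface at z = 0. Lengths are in m, angles in rad, forces in N, time in s.
With the tool pointing down it reaches from about 0.4 to 0.85 m from the base axis. Payload 4.5 kg.
Tool frame: the origin (TCP) lies where the fingers leave the gripper's body, on its centre line; the fingertips stand 64 mm ahead of it and the grasp point (between the pads) lies 45 mm ahead of it; z points along the fingers, y is the line along which they close (so a half turn about z gives the same grasp; the last joint's range is limited). The gripper opens to 88 mm and grips with 3 to 60 N. Pads are 18 mm wide; open, the fingers measure 123 mm over their backs; the gripper's body (75 mm by 187 mm) begins 45 mm behind the grasp point.
Start: joints at [1.311, 0.689, -0.195, 1.565, 0.157, 0.902, -0.215], TCP at [0.181, -0.598, 0.303] pointing down, gripper open.
Joint ranges: [-3.01, 3.01], [-0.46, 2.08], [-1.47, 1.51], [0.13, 2.56], [-1, 4.14], [0.04, 2.09], [-2.66, 2.66]. Speed limits (rad/s): [2.57, 2.57, 3.14, 3.14, 3.14, 3.14, 3.14].

### API

Orientations are given as a unit quaternion [x, y, z, w].
In Python, from plant import r gives the robot as it stands.
- The arm moves only by the tool play_rows, never from a script. Its arguments are lists of equal length, an entry for each row: "translation": the shift along the tool's x, y, z in m, a list of three; "delta_rot": the turn, a rotation vector about the tool's x, y, z in degrees, a list of three; "grip": the opening, from -1 (shut) to 1 (fully open). In form: {"translation": [[x, y, z], ...], "delta_rot": [[rx, ry, rz], ...], "grip": [grip, ...]}. A call has 1 to 20 rows; each row shifts and turns the commanded pose from where the row before left it, along the tool's axes as they then stand; what a row does not reach is not made up. A row lasts 1/8 s, in which the tool goes at most 62.5 mm and 10.7 degrees, less where a joint would pass 70% of its speed; a pose out of reach is approached as far as the arm can. A call with a gripper value outside its range is refused whole. The fingers move at their own pace and stop on an object; "squeeze" is the grip in N (left out, the last holds). Time passes only in rows, so rows that do not move let the fingers close. It gives the time, the measured TCP pose, the force, the opening and the grip force at its end, in the units of the state.
- r.get_state(): the state, without advancing time (a new reading comes with each control period).
- r.snapshot(name): name is "side" or "top"; returns the picture (400x640x3 uint8, blue, green, red); there is no depth.
- r.get_calibration(name): a dict with "intrinsics" (3x3 intrinsics, pixels), "eye" and "rotation" of the camera in the world. Camera axes: x right, y up, looking along -z (the intrinsics and any distortion apply to the point x, -y, -z); pixel columns grow to the right and rows downward; lengths in m; the calibration is good to about 2 mm. A picture is of the moment at which its call begins. get_calibration takes no time and is no camera call.
- r.finish_job(): hands the job in; it is judged then, once.
Trained networks look in the newest picture that a camera, given by its name, has taken for a name from the list of things; names that differ only in an ending like _2 or _b are one class to them, and where a whole thing is asked for, a point or a joint stands for the part that bears it (a point fixed in the world has none). Each returns a list of dicts, best first, with "confidence" (0 to 1); they miss things now and then, are a little off and sometimes report something else, mostly with a low value. They report only what shows in the picture. A call takes as long as a camera call.
- r.look_for(camera, target): "point" ([x, y, z] in m, in world coordinates, good to about 4 mm: the middle of the surface that is visible of it).
- r.silhouettes(camera, target): "pixels" (400x640 bool, what is visible of it).
The state is a dict: "clock": time; "q": joint angles; "qd": joint speeds; "joint_torque": joint torques, N m; "tool_pos": TCP position; "eef_rot": TCP orientation; "contact_force": force on the tool from outside, world axes, zero at the start; "moment": the same for the moment, N m; "opening": opening from 0.0 (shut) to 1.0 (fully open); "finger_force": force on a finger pad.
Only numpy, scipy, OpenCV 4.12 (cv2) and the standard library are available. Lean on these libraries where they do the work, as an engineer would, in place of code of your own. Each camera call takes 0.05 s, during which the arm holds its last target. There are 200 camera calls.

## Working session

There is one attempt and no reset: what is moved stays moved. The work goes in short steps, Python scripts to look and compute and a tool call to move; the robot and the scene stay as the last step left them, time stands still between calls to the robot, and variables do not carry over. Pictures are saved under pics/ and viewed, at most 10 in all, crops included, and the job is handed in when it is done.

Besides the shell and the picture viewer there is one more tool, called after "Emit:" as a command line: name --argument value ..., lists and objects as JSON in quotes. play_rows: Moves the arm, as the interface text tells. Its arguments: {"type":"object","properties":{"translation":{"type":"array","items":{"type":"array","items":{"type":"number"}}},"delta_rot":{"type":"array","items":{"type":"array","items":{"type":"number"}}},"grip":{"type":"array","items":{"type":"number"}},"squeeze":{"type":"number"}},"required":["translation","delta_rot","grip"]}

```bash
ls; mkdir -p pics
python3 - <<'E'
from plant import r
import cv2,numpy as np
s=r.get_state();print({k:np.round(v,3) for k,v in s.items()})
for c in("side","top"):
    cv2.imwrite(f"pics/{c}0.png",r.snapshot(c))
    k=r.get_calibration(c);print(c,k["eye"],np.round(k["rotation"],3).tolist(),np.round(k["intrinsics"],1).tolist(),k.keys())
    for n in("cabinet","dial_left_grip","dial_right_grip","dial_back_grip","drawer_knob","dish","oil_filter","thread_lock","starter_relay"):
        print(c,n,[(np.round(d["point"],4).tolist(),round(d["confidence"],2)) for d in r.look_for(c,n)][:3])
E
```

```text
pics
{'clock': np.float64(0.0), 'q': array([ 1.311,  0.69 , -0.195,  1.566,  0.157,  0.902, -0.215]), 'qd': array([-0.001,  0.001, -0.   ,  0.001, -0.   , -0.002,  0.001]), 'joint_torque': array([ 0.0000e+00, -5.2756e+01, -1.2670e+00, -1.5343e+01, -5.3000e-02,
        7.0000e-03,  0.0000e+00]), 'tool_pos': array([ 0.181, -0.598,  0.302]), 'eef_rot': array([ 0.989,  0.146, -0.   , -0.001]), 'contact_force': array([ 0.594, -0.323,  0.209]), 'moment': array([-0.023, -0.009, -0.011]), 'finger_force': np.float64(0.0), 'opening': np.float64(0.998)}
side [ 0.54643884 -0.59186154  0.61818957] [0.493, -0.013, -0.006, 0.87] [[388.3, 0.0, 318.9], [0.0, 388.3, 203.1], [0.0, 0.0, 1.0]] dict_keys(['intrinsics', 'eye', 'rotation'])
side cabinet [([0.6122, -0.0734, 0.2123], 0.96), ([0.5906, -0.0006, 0.2873], 0.58)]
side dial_left_grip [([0.5916, -0.0035, 0.2881], 0.53)]
side dial_right_grip [([0.5779, -0.0504, 0.2875], 0.71), ([0.6108, -0.0713, 0.2125], 0.69)]
side dial_back_grip [([0.6246, -0.0407, 0.2798], 0.9)]
side drawer_knob [([0.5222, -0.0135, 0.2367], 0.69)]
side dish [([0.3873, 0.3573, 0.0036], 0.62), ([0.521, -0.0123, 0.241], 0.4)]
side oil_filter []
side thread_lock [([0.7767, 0.112, 0.0464], 0.79)]
side starter_relay []
top [0.38625679 0.14633662 1.19179844] [0.071, -0.064, -0.702, 0.706] [[413.7, 0.0, 320.9], [0.0, 413.7, 201.3], [0.0, 0.0, 1.0]] dict_keys(['intrinsics', 'eye', 'rotation'])
top cabinet [([0.5938, -0.0126, 0.2741], 0.88)]
top dial_left_grip [([0.5917, 0.0077, 0.2767], 0.47)]
top dial_right_grip [([0.5731, -0.0363, 0.2778], 0.6)]
top dial_back_grip [([0.6176, -0.0301, 0.2772], 0.67)]
top drawer_knob [([0.546, 0.0008, 0.241], 0.86), ([0.5888, 0.0076, 0.2772], 0.17)]
top dish [([0.3958, 0.3376, 0.0068], 0.76)]
top oil_filter [([0.6107, 0.0953, 0.0641], 0.56), ([0.6186, -0.0266, 0.2795], 0.27)]
top thread_lock [([0.7679, 0.1238, 0.0609], 0.46)]
top starter_relay [([0.398, 0.3346, 0.0033], 0.7)]
```

```bash
cat > h.py <<'E'
from plant import r
import numpy as np,cv2
from scipy.spatial.transform import Rotation as R
def proj(c,P):
    k=r.get_calibration(c);P=np.atleast_2d(P)
    p=(P-np.array(k["eye"]))@R.from_quat(k["rotation"]).as_matrix()
    p=p*[1,-1,-1];u=p@np.array(k["intrinsics"]).T
    return u[:,:2]/u[:,2:]
def ray(c,uv,z):
    k=r.get_calibration(c);d=np.linalg.inv(k["intrinsics"])@[uv[0],uv[1],1]
    d=R.from_quat(k["rotation"]).apply(d*[1,-1,-1]);e=np.array(k["eye"])
    return e+d*(z-e[2])/d[2]
def crop(img,c,P,half,scale,name):
    u=np.round(proj(c,P)[0]).astype(int);x,y=max(u[0]-half,0),max(u[1]-half,0)
    a=img[y:y+2*half,x:x+2*half];cv2.imwrite(name,cv2.resize(a,None,fx=scale,fy=scale,interpolation=cv2.INTER_CUBIC));print(name,"origin",x,y,"scale",scale)
E
python3 - <<'E'
from h import *
t=cv2.imread("pics/top0.png");s=cv2.imread("pics/side0.png")
P=[.59,-.01,.27]
crop(t,"top",P,40,7,"pics/topc.png");crop(s,"side",P,50,6,"pics/sidec.png")
E
```

```text
pics/topc.png origin 354 151 scale 7
pics/sidec.png origin 283 153 scale 6
```

View pics/topc.png

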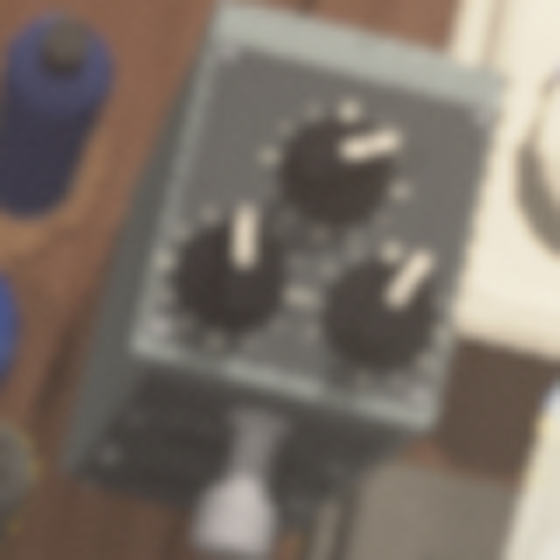

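View pics/sidec.png

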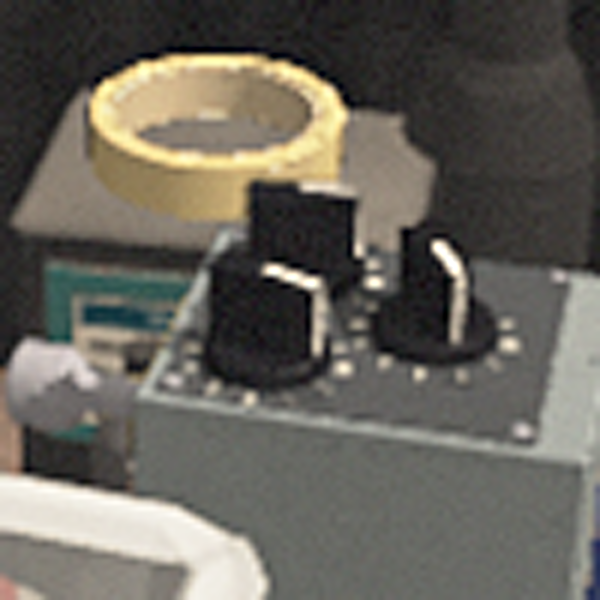

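View pics/top0.png

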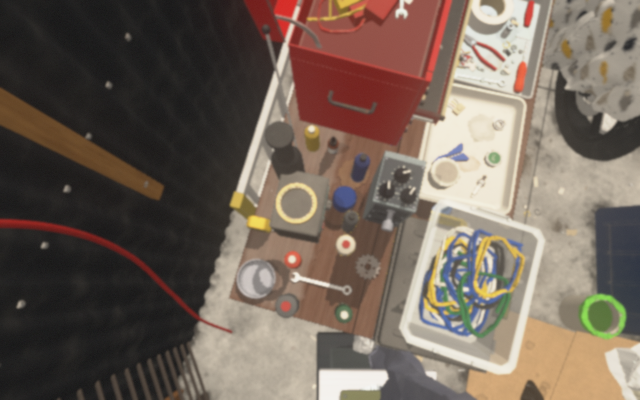

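```bash
cat > fit.py <<'E'
from h import *
from scipy.optimize import least_squares
T=lambda x,y:[354+(x+.5)/7-.5,151+(y+.5)/7-.5]
S=lambda x,y:[283+(x+.5)/6-.5,153+(y+.5)/6-.5]
loc=dict(BL=[45,50,270],BR=[45,-50,270],FL=[-80,50,270],FR=[-80,-50,270])
obs=[("top","BL",T(222,5)),("top","BR",T(502,80)),("top","FL",T(133,352)),("top","FR",T(437,428)),
("side","FR",S(138,398)),("side","BR",S(592,462))]
def w(p,L):
    return R.from_euler("z",p[2]).apply(np.array(L)/1e3)+[p[0],p[1],0]
def f(p): return np.concatenate([proj(c,w(p,loc[n]))[0]-o for c,n,o in obs])
o=least_squares(f,[.6,-.01,-.2],loss="soft_l1");print(np.round(o.x,4),np.round(f(o.x),2).reshape(-1,2).tolist())
p=o.x
ax=dict(left=[-48,24.5,300],right=[-48,-24.5,300],back=[-5,0,300])
L=dict(left=[(240,262),(243,205)],right=[(395,300),(428,255)],back=[(345,155),(400,140)])
LS=dict(left=[None,(355,190)],right=[None,(320,285)],back=[None,(462,258)])
for n in ax:
    W=w(p,ax[n])
    a,b=[(ray("top",T(*q),.3)-W)[:2] for q in L[n]]
    c=(ray("side",S(*LS[n][1]),.3)-W)[:2]
    A=lambda d:np.degrees(p[2]-np.arctan2(d[1],d[0]))
    print(n,np.round(W,4),"line",A(b-a),"axis-tip",A(b),np.hypot(*b)*1e3,"sidetip",A(c),np.hypot(*c)*1e3)
print("knob",w(p,[-118,0,235]))
print(R.from_quat(r.get_state()["eef_rot"]).as_matrix().round(3).tolist())
E
python3 fit.py
```

```text
[ 0.6312 -0.0299 -0.2482] [[-0.26, -1.08], [2.04, -1.48], [0.16, 0.51], [-0.01, 0.52], [-0.76, -0.66], [0.22, -0.59]]
left [0.5907 0.0056 0.3   ] line -9.859953572467472 axis-tip -16.745492332336493 18.092727218998732 sidetip -6.304497856916768 14.601387614832053
right [ 0.5787 -0.0419  0.3   ] line 22.60328750211441 axis-tip 19.804354281858345 17.015314301874543 sidetip 20.166049724722416 15.78898923402524
back [ 0.6264 -0.0287  0.3   ] line 59.97349324329408 axis-tip 61.60769733092518 15.708684091583713 sidetip 38.638382769347196 9.045666032682377
knob [ 0.5168424  -0.00091557  0.235     ]
[[0.957, 0.29, 0.0], [0.29, -0.957, -0.0], [0.0, 0.0, -1.0]]
```

```bash
cat >> fit.py <<'E'
print("--- joint")
kn=[("side",S(47,383)),("top",T(236,512))]
def g(q):
    p=q[:3];e=[*f(p)]
    for i,n in enumerate(ax):
        th=q[3+i];tip=np.array(ax[n])+17*np.array([np.cos(th),-np.sin(th),0])
        st=np.array(ax[n])+q[6]*np.array([np.cos(th),-np.sin(th),0])
        e+=[*(proj("top",w(p,tip))[0]-T(*L[n][1])),*(proj("top",w(p,st))[0]-T(*L[n][0]))]
        if n!="back": e+=[*(proj("side",w(p,tip))[0]-S(*LS[n][1]))]
    for c,o in kn: e+=[*(proj(c,w(p,[-118,0,235]))[0]-o)]
    return np.array(e)
o=least_squares(g,[.63,-.03,-.25,-.2,.35,1.05,0],loss="soft_l1");p=o.x[:3]
print(np.round(p,4),np.degrees(o.x[2:6]).round(1),o.x[6].round(1));print(np.round(g(o.x),1).reshape(-1,2).tolist())
for n in ax: print(n,w(p,ax[n]).round(4))
print("knob",w(p,[-118,0,235]).round(4))
np.save("p.npy",o.x)
for c in("side","top"):
    for n in ("drawer_knob","dial_left_grip","dial_right_grip","dial_back_grip"):
        for d in r.silhouettes(c,n)[:1]:
            y,x=np.nonzero(d["pixels"]);print(c,n,x.mean().round(1),y.mean().round(1),[x.min(),x.max(),y.min(),y.max()])
for n in("dish","oil_filter","thread_lock"):
  for c in("top","side"):
    for d in r.silhouettes(c,n)[:1]:
        y,x=np.nonzero(d["pixels"]);b=[x.min(),x.max(),y.min(),y.max()]
        cx,cy=(b[0]+b[1])/2,(b[2]+b[3])/2
        print(c,n,b,d["confidence"],"bbox-c z=.023",ray(c,(cx,cy),.023).round(4),"z=.06",ray(c,(cx,cy),.06).round(4))
E
python3 fit.py
```

```text
[ 0.6312 -0.0299 -0.2482] [[-0.26, -1.08], [2.04, -1.48], [0.16, 0.51], [-0.01, 0.52], [-0.76, -0.66], [0.22, -0.59]]
left [0.5907 0.0056 0.3   ] line -9.859953572467472 axis-tip -16.745492332336493 18.092727218998732 sidetip -6.304497856916768 14.601387614832053
right [ 0.5787 -0.0419  0.3   ] line 22.60328750211441 axis-tip 19.804354281858345 17.015314301874543 sidetip 20.166049724722416 15.78898923402524
back [ 0.6264 -0.0287  0.3   ] line 59.97349324329408 axis-tip 61.60769733092518 15.708684091583713 sidetip 38.638382769347196 9.045666032682377
knob [ 0.5168424  -0.00091557  0.235     ]
[[0.957, 0.29, 0.0], [0.29, -0.957, -0.0], [0.0, 0.0, -1.0]]
--- joint
[ 0.631  -0.0289 -0.2486] [-14.2 -11.6  22.8  61.6] -0.7
[[-0.7, -1.0], [1.6, -1.4], [-0.3, 0.6], [-0.5, 0.6], [-0.9, -1.0], [-0.0, -0.9], [0.3, 0.6], [0.5, 0.2], [1.2, -0.6], [-0.1, 0.3], [-0.0, 0.2], [0.2, 0.1], [0.1, -0.0], [0.3, -0.3], [1.0, 0.2], [0.5, 1.4]]
left [0.5905 0.0066 0.3   ]
right [ 0.5785 -0.0409  0.3   ]
back [ 0.6262 -0.0277  0.3   ]
knob [5.166e-01 1.000e-04 2.350e-01]
side drawer_knob 293.1 217.8 [np.int64
[... 631 characters left out ...]
p.int64(274), np.int64(260), np.int64(296)] 0.69 bbox-c z=.023 [0.3955 0.3389 0.023 ] z=.06 [0.3953 0.3328 0.06  ]
side dish [np.int64(236), np.int64(273), np.int64(206), np.int64(226)] 0.65 bbox-c z=.023 [0.3962 0.3307 0.023 ] z=.06 [0.4056 0.2734 0.06  ]
top oil_filter [np.int64(331), np.int64(355), np.int64(186), np.int64(212)] 0.79 bbox-c z=.023 [0.6207 0.0946 0.023 ] z=.06 [0.6133 0.0963 0.06  ]
top thread_lock [np.int64(327), np.int64(337), np.int64(137), np.int64(153)] 0.72 bbox-c z=.023 [0.7834 0.1264 0.023 ] z=.06 [0.7708 0.1271 0.06  ]
side thread_lock [np.int64(397), np.int64(413), np.int64(238), np.int64(275)] 0.62 bbox-c z=.023 [0.7836 0.1494 0.023 ] z=.06 [0.7689 0.1034 0.06  ]
```

Emit:
play_rows --translation '[[0, 0, -0.04], [0, 0, -0.04], [0, 0, -0.04], [0.037, -0.026, 0], [0.037, -0.026, 0], [0.037, -0.026, 0], [0.037, -0.026, 0], [0.037, -0.026, 0], [0.037, -0.026, 0], [0.037, -0.026, 0], [0.037, -0.026, 0], [0.037, -0.026, 0], [0.037, -0.026, 0], [0.037, -0.026, 0], [0.037, -0.026, 0], [0.037, -0.026, 0], [0.037, -0.026, 0], [0.037, -0.026, 0], [0.037, -0.026, 0], [0, 0, 0]]' --delta_rot '[[0, 0, 0], [0, 0, 0], [0, 0, 0], [0, 0, -5], [0, 0, -5], [0, 0, -5], [0, 0, -5], [0, 0, -5], [0, 0, -5], [0, 0, -5], [0, 0, -5], [0, 0, 5], [0, 0, 5], [0, 0, 5], [0, 0, 5], [0, 0, 5], [0, 0, 5], [0, 0, 5], [0, 0, 5], [0, 0, 0]]' --grip '[-0.5, -0.5, -0.5, -0.5, -0.5, -0.5, -0.5, -0.5, -0.5, -0.5, -0.5, -0.5, -0.5, -0.5, -0.5, -0.5, -0.5, -0.5, -0.5, -0.5]' --squeeze 20

```text
clock: 4.2
tool_pos: [0.4019, 0.0785, 0.423]
eef_rot: [0.989, 0.149, 0.001, -0.001]
contact_force: [-0.2, 0.4, -0.1]
opening: 0.251
finger_force: 0.0
```

```bash
cat > go.py <<'E'
import sys
from h import *
def go(x,y,z,hd):
    s=r.get_state();M=R.from_quat(s["eef_rot"]).as_matrix();d=np.array([x,y,z])-s["tool_pos"]
    h=np.degrees(np.arctan2(M[1,0],M[0,0]));rot=-((hd-h+180)%360-180)
    M2=np.array([[np.cos(np.radians(hd)),np.sin(np.radians(hd)),0],[np.sin(np.radians(hd)),-np.cos(np.radians(hd)),0],[0,0,-1]])
    print("pos",np.round(s["tool_pos"],4),"heading",round(h,1),"tilt xy",np.round(M[:2,2],3),"F",np.round(s["contact_force"],1),"M",np.round(s["moment"],2),"open",round(float(s["opening"])*88,1),"q",np.round(s["q"],2),"t",s["clock"])
    print("now-frame shift mm",np.round(M.T@d*1e3,1),"after-turn-frame",np.round(M2.T@d*1e3,1),"turn z deg",round(rot,1))
if __name__=="__main__": go(*map(float,sys.argv[1:]))
E
python3 go.py .626 -.028 .40 104.2
```

```text
pos [0.4019 0.0785 0.423 ] heading 17.2 tilt xy [0.002 0.002] F [-0.2  0.4 -0.1] M [ 0.    0.01 -0.  ] open 22.1 q [ 0.15  0.28 -0.6   1.97  0.19  0.95 -1.81] t 4.2
now-frame shift mm [182.6 167.9  23. ] after-turn-frame [-158.2  191.1   23. ] turn z deg -87.0
```

Emit:
play_rows --translation '[[0.0304, 0.028, 0.003], [0.0304, 0.028, 0.004], [0.0304, 0.028, 0.004], [0.0304, 0.028, 0.004], [0.0304, 0.028, 0.004], [0.0304, 0.028, 0.004], [0, 0, 0], [0, 0, 0], [0, 0, 0], [0, 0, 0], [0, 0, 0], [0, 0, 0], [0, 0, 0], [0, 0, 0], [0, 0, 0], [0, 0, 0]]' --delta_rot '[[0, 0, 0], [0, 0, 0], [0, 0, 0], [0, 0, 0], [0, 0, 0], [0, 0, 0], [0, 0, -9.7], [0, 0, -9.7], [0, 0, -9.7], [0, 0, -9.7], [0, 0, -9.7], [0, 0, -9.7], [0, 0, -9.6], [0, 0, -9.6], [0, 0, -9.6], [0, 0, 0]]' --grip '[-0.5, -0.5, -0.5, -0.5, -0.5, -0.5, -0.5, -0.5, -0.5, -0.5, -0.5, -0.5, -0.5, -0.5, -0.5, -0.5]'

```text
clock: 6.2
tool_pos: [0.6234, -0.0342, 0.3994]
eef_rot: [0.618, 0.786, -0.001, -0.0]
contact_force: [-0.5, 0.5, 0.6]
opening: 0.255
finger_force: 0.0
```

```bash
python3 go.py .626 -.028 .346 104.2
python3 - <<'E'
from h import *
s=r.snapshot("side");crop(s,"side",[.6,-.01,.31],50,6,"pics/side1.png")
E
```

```text
pos [ 0.6234 -0.0342  0.3994] heading 103.7 tilt xy [-0.001 -0.001] F [-0.5  0.5  0.6] M [-0.03 -0.08 -0.03] open 22.5 q [ 0.43  0.71 -0.9   1.41  0.56  1.28 -0.26] t 6.2
now-frame shift mm [ 5.4  4.1 53.4] after-turn-frame [ 5.3  4.1 53.4] turn z deg -0.5
pics/side1.png origin 290 133 scale 6
```

View pics/side1.png

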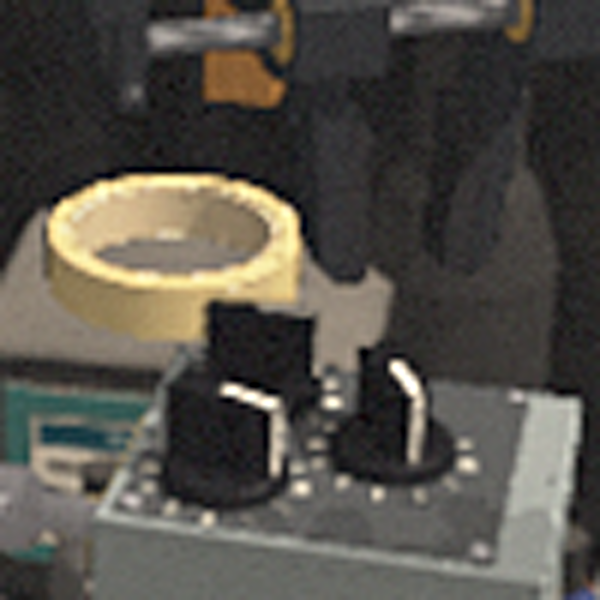

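Emit:
play_rows --translation '[[0.005, 0.004, 0], [0, 0, 0], [0, 0, 0.018], [0, 0, 0.018], [0, 0, 0.017], [0, 0, 0], [0, 0, 0], [0, 0, 0], [0, 0, 0]]' --delta_rot '[[0, 0, -0.5], [0, 0, 0], [0, 0, 0], [0, 0, 0], [0, 0, 0], [0, 0, 0], [0, 0, 0], [0, 0, 0], [0, 0, 0]]' --grip '[-0.5, -0.5, -0.5, -0.5, -0.5, -0.5, -1, -1, -1]'

```text
clock: 7.38
tool_pos: [0.6262, -0.0269, 0.3467]
eef_rot: [0.613, 0.79, -0.001, -0.0]
contact_force: [-2.6, -0.7, 0.1]
opening: 0.13
finger_force: 20.0
```

```bash
python3 go.py .626 -.028 .346 45.8
```

```text
pos [ 0.6262 -0.0269  0.3467] heading 104.3 tilt xy [-0.001 -0.001] F [-2.6 -0.7  0.1] M [-0.11  0.41 -0.02] open 11.4 q [ 0.41  0.76 -0.87  1.48  0.61  1.18 -0.31] t 7.375
now-frame shift mm [-1.  -0.5  0.7] after-turn-frame [-0.9  0.6  0.7] turn z deg 58.5
```

Emit:
play_rows --translation '[[0, 0, 0], [0, 0, 0], [0, 0, 0], [0, 0, 0], [0, 0, 0], [0, 0, 0], [0, 0, 0], [0, 0, 0], [0, 0, 0], [0, 0, 0]]' --delta_rot '[[0, 0, 6.5], [0, 0, 6.5], [0, 0, 6.5], [0, 0, 6.5], [0, 0, 6.5], [0, 0, 6.5], [0, 0, 6.5], [0, 0, 6.5], [0, 0, 6.5], [0, 0, 0]]' --grip '[-1, -1, -1, -1, -1, -1, -1, -1, -1, -1]'

```text
clock: 8.62
tool_pos: [0.6284, -0.0276, 0.3467]
eef_rot: [0.921, 0.389, 0.002, 0.001]
contact_force: [5.4, -1.7, -5.7]
opening: 0.131
finger_force: 20.0
```

```bash
python3 go.py .626 -.028 .346 45.8
```

```text
pos [ 0.6284 -0.0276  0.3467] heading 45.8 tilt xy [ 0.004 -0.001] F [ 5.4 -1.7 -5.7] M [-0.33 -1.   -0.06] open 11.5 q [ 0.29  0.7  -0.61  1.49  0.43  1.09 -1.18] t 8.625
now-frame shift mm [-1.9 -1.4  0.7] after-turn-frame [-1.9 -1.4  0.7] turn z deg -0.0
```

Emit:
play_rows --translation '[[0, 0, 0], [0, 0, 0], [0, 0, -0.02], [0, 0, -0.02], [0, 0, -0.014], [-0.022, -0.0132, 0], [-0.022, -0.0132, 0], [0, 0, 0], [0, 0, 0], [0, 0, 0], [0, 0, 0], [0, 0, 0], [0, 0, 0], [0, 0, 0], [0, 0, 0], [0, 0, 0], [0, 0, 0], [0, 0, 0]]' --delta_rot '[[0, 0, 0], [0, 0, 0], [0, 0, 0], [0, 0, 0], [0, 0, 0], [0, 0, 0], [0, 0, 0], [0, 0, -9.7], [0, 0, -9.7], [0, 0, -9.7], [0, 0, -9.7], [0, 0, -9.7], [0, 0, -9.7], [0, 0, -9.7], [0, 0, -9.7], [0, 0, -9.7], [0, 0, -9.7], [0, 0, 0]]' --grip '[-0.5, -0.5, -0.5, -0.5, -0.5, -0.5, -0.5, -0.5, -0.5, -0.5, -0.5, -0.5, -0.5, -0.5, -0.5, -0.5, -0.5, -0.5]'

```text
clock: 10.88
tool_pos: [0.577, -0.0401, 0.4006]
eef_rot: [0.319, 0.948, 0.0, -0.0]
contact_force: [0.4, 0.2, -0.6]
opening: 0.251
finger_force: 0.0
```

```bash
python3 go.py .5785 -.041 .346 143
```

```text
pos [ 0.577  -0.0401  0.4006] heading 142.7 tilt xy [-0.  0.] F [ 0.4  0.2 -0.6] M [ 0.06 -0.13 -0.04] open 22.1 q [ 0.57  0.71 -1.1   1.55  0.65  1.29  0.3 ] t 10.875
now-frame shift mm [-1.7  0.2 54.6] after-turn-frame [-1.7  0.2 54.6] turn z deg -0.3
```

Emit:
play_rows --translation '[[-0.0017, 0, 0.018], [0, 0, 0.018], [0, 0, 0.018], [0, 0, 0], [0, 0, 0], [0, 0, 0], [0, 0, 0], [0, 0, 0], [0, 0, 0], [0, 0, 0], [0, 0, 0], [0, 0, 0]]' --delta_rot '[[0, 0, -0.3], [0, 0, 0], [0, 0, 0], [0, 0, 0], [0, 0, 0], [0, 0, 0], [0, 0, 0], [0, 0, -6.6], [0, 0, -6.6], [0, 0, -6.6], [0, 0, -6.6], [0, 0, 0]]' --grip '[-0.5, -0.5, -0.5, -0.5, -1, -1, -1, -1, -1, -1, -1, -1]'

```text
clock: 12.38
tool_pos: [0.5778, -0.0419, 0.3467]
eef_rot: [0.092, 0.996, -0.001, -0.001]
contact_force: [-4.0, -2.3, 1.6]
opening: 0.136
finger_force: 20.0
```

```bash
python3 go.py .5785 -.041 .346 195.8
```

```text
pos [ 0.5778 -0.0419  0.3467] heading 169.4 tilt xy [-0.002 -0.002] F [-4.  -2.3  1.6] M [-0.59  0.7   0.06] open 12.0 q [ 0.59  0.81 -1.18  1.63  0.78  1.25  0.65] t 12.375
now-frame shift mm [-0.5  1.   0.7] after-turn-frame [-0.9  0.7  0.7] turn z deg -26.4
```

Emit:
play_rows --translation '[[0, 0, 0], [0, 0, 0], [0, 0, 0], [0, 0, 0], [0, 0, 0]]' --delta_rot '[[0, 0, -6.6], [0, 0, -6.6], [0, 0, -6.6], [0, 0, -6.6], [0, 0, 0]]' --grip '[-1, -1, -1, -1, -1]'

```text
clock: 13.0
tool_pos: [0.5779, -0.0424, 0.3467]
eef_rot: [-0.137, 0.991, -0.001, -0.001]
contact_force: [-4.6, -4.2, 2.4]
opening: 0.134
finger_force: 20.0
```

Emit:
play_rows --translation '[[0, 0, 0], [0, 0, 0], [0, 0, -0.018], [0, 0, -0.018], [0, 0, -0.018], [-0.0125, 0.0214, 0], [-0.0125, 0.0214, 0], [0, 0, 0], [0, 0, 0], [0, 0, 0]]' --delta_rot '[[0, 0, 0], [0, 0, 0], [0, 0, 0], [0, 0, 0], [0, 0, 0], [0, 0, 0], [0, 0, 0], [0, 0, 9.2], [0, 0, 9.2], [0, 0, 0]]' --grip '[-0.5, -0.5, -0.5, -0.5, -0.5, -0.5, -0.5, -0.5, -0.5, -0.5]'

```text
clock: 14.25
tool_pos: [0.5909, 0.0073, 0.402]
eef_rot: [0.021, 1.0, -0.0, 0.001]
contact_force: [-1.3, 0.4, 0.1]
opening: 0.25
finger_force: 0.0
```

```bash
python3 go.py .5905 .0066 .346 177.4
```

```text
pos [0.5909 0.0073 0.402 ] heading 177.6 tilt xy [ 0.002 -0.   ] F [-1.3  0.4  0.1] M [ 0.02 -0.13  0.03] open 22.0 q [ 0.51  0.78 -1.22  1.51  0.74  1.37  0.76] t 14.25
now-frame shift mm [ 0.5 -0.7 56. ] after-turn-frame [ 0.4 -0.7 56. ] turn z deg 0.2
```

Emit:
play_rows --translation '[[0, 0, 0.018], [0, 0, 0.018], [0, 0, 0.019], [0, 0, 0], [0, 0, 0], [0, 0, 0], [0, 0, 0], [0, 0, 0], [0, 0, 0], [0, 0, 0], [0, 0, 0], [0, 0, 0], [0, 0, 0], [0, 0, 0], [0, 0, 0], [0, 0, 0], [0, 0, 0], [0, 0, 0], [0, 0, 0]]' --delta_rot '[[0, 0, 0], [0, 0, 0], [0, 0, 0], [0, 0, 0], [0, 0, 0], [0, 0, 0], [0, 0, 0], [0, 0, 6.5], [0, 0, 6.5], [0, 0, 6.5], [0, 0, 6.5], [0, 0, 6.5], [0, 0, 6.5], [0, 0, 6.5], [0, 0, 6.5], [0, 0, 6.5], [0, 0, 6.6], [0, 0, 6.6], [0, 0, 0]]' --grip '[-0.5, -0.5, -0.5, -0.5, -1, -1, -1, -1, -1, -1, -1, -1, -1, -1, -1, -1, -1, -1, -1]'

```text
clock: 16.62
tool_pos: [0.5912, 0.0062, 0.3447]
eef_rot: [0.603, 0.798, -0.0, 0.0]
contact_force: [4.7, -3.0, -10.7]
opening: 0.136
finger_force: 20.0
```

```bash
python3 go.py .5905 .0066 .346 105.8
```

```text
pos [0.5912 0.0062 0.3447] heading 105.9 tilt xy [ 0.    -0.001] F [  4.7  -3.  -10.7] M [-0.68 -1.05 -0.05] open 11.9 q [ 0.39  0.72 -0.88  1.6   0.6   1.12 -0.37] t 16.625
now-frame shift mm [ 0.5 -0.5 -1.3] after-turn-frame [ 0.5 -0.5 -1.3] turn z deg 0.1
```

Emit:
play_rows --translation '[[0, 0, 0], [0, 0, 0], [0, 0, -0.02], [0, 0, -0.02], [0, 0, -0.015], [0, 0, 0], [0, 0, 0], [0, 0, 0], [0, 0, 0], [0, 0, 0], [0, 0, 0], [0.024, 0, 0], [0.024, 0, 0], [0.024, 0, 0], [0, 0, 0]]' --delta_rot '[[0, 0, 0], [0, 0, 0], [0, 0, 0], [0, 0, 0], [0, 0, 0], [0, 0, -10], [0, 0, -10], [0, 0, -10], [0, 0, -10], [0, 0, -10], [0, 0, -10], [0, 0, 0], [0, 0, 0], [0, 0, 0], [0, 0, 0]]' --grip '[-0.5, -0.5, -0.5, -0.5, -0.5, -0.1, -0.1, -0.1, -0.1, -0.1, -0.1, -0.1, -0.1, -0.1, -0.1]'

```text
clock: 18.5
tool_pos: [0.5199, 0.0252, 0.4014]
eef_rot: [0.122, 0.993, -0.0, 0.0]
contact_force: [-0.5, -0.2, -0.9]
opening: 0.453
finger_force: 0.0
```

```bash
python3 go.py .5166 .0001 .29 165.8
python3 - <<'E'
from h import *
s=r.snapshot("side");crop(s,"side",[.57,-.01,.29],50,6,"pics/side2.png")
p=np.load("p.npy")[:3]
W=lambda L:R.from_euler("z",p[2]).apply(np.array(L)/1e3)+[p[0],p[1],0]
for n,a,t in(("l",[-48,24.5,300],60),("r",[-48,-24.5,300],-30),("b",[-5,0,300],120)):
    t=np.radians(t);d=17*np.array([np.cos(t),-np.sin(t),0]);print(n,proj("side",[W(a),W(np.array(a)+d)]).round(1).tolist())
print("knob",proj("side",W([-118,0,235])),proj("side",r.get_state()["tool_pos"]-[0,0,.064]))
E
```

```text
pos [0.5199 0.0252 0.4014] heading 166.0 tilt xy [ 0.    -0.001] F [-0.5 -0.2 -0.9] M [ 0.03 -0.19  0.04] open 39.8 q [ 0.55  0.67 -1.23  1.71  0.67  1.25  0.49] t 18.5
now-frame shift mm [ -2.8 -25.1 111.4] after-turn-frame [ -3.  -25.2 111.4] turn z deg 0.2
pics/side2.png origin 272 143 scale 6
l [[333.2, 183.4], [336.5, 187.9]]
r [[327.5, 197.0], [337.3, 195.6]]
b [[355.7, 193.1], [349.2, 196.8]]
knob [[291.45485961 216.65615268]] [[293.3481845  159.32467889]]
```

View pics/side2.png

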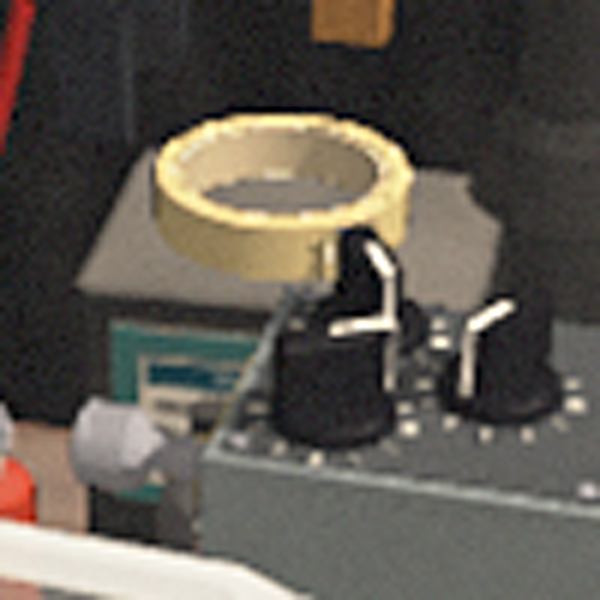

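Emit:
play_rows --translation '[[-0.003, -0.025, 0.01], [0, 0, 0.025], [0, 0, 0.025], [0, 0, 0.025], [0, 0, 0.02], [0, 0, 0.006], [0, 0, 0], [0, 0, 0], [0, 0, 0], [0, 0, 0]]' --delta_rot '[[0, 0, 0.2], [0, 0, 0], [0, 0, 0], [0, 0, 0], [0, 0, 0], [0, 0, 0], [0, 0, 0], [0, 0, 0], [0, 0, 0], [0, 0, 0]]' --grip '[-0.1, -0.1, -0.1, -0.1, -0.1, -0.1, -0.1, -1, -1, -1]' --squeeze 30

```text
clock: 19.8
tool_pos: [0.518, -0.0006, 0.2905]
eef_rot: [0.125, 0.992, -0.0, 0.001]
contact_force: [-0.8, -1.7, 5.3]
opening: 0.28
finger_force: 30.0
```

```bash
python3 go.py .5166 .0001 .29 165.8
```

```text
pos [ 0.518  -0.0006  0.2905] heading 165.6 tilt xy [ 0.001 -0.001] F [-0.8 -1.7  5.3] M [-0.38 -0.02 -0.02] open 24.6 q [ 0.54  0.79 -1.13  1.88  0.84  1.04  0.38] t 19.8
now-frame shift mm [1.6 0.3 0.4] after-turn-frame [1.6 0.3 0.5] turn z deg -0.2
```

Emit:
play_rows --translation '[[0.003, 0, 0], [0.004, 0, 0], [0.005, 0, 0], [0.006, 0, 0], [0.006, 0, 0], [0.006, 0, 0], [0.006, 0, 0], [0.006, 0, 0], [0.006, 0, 0], [0.006, 0, 0], [0.006, 0, 0], [0.006, 0, 0], [0.006, 0, 0], [0.004, 0, 0], [0.003, 0, 0], [0.002, 0, 0], [0, 0, 0], [0, 0, 0]]' --delta_rot '[[0, 0, 0], [0, 0, 0], [0, 0, 0], [0, 0, 0], [0, 0, 0], [0, 0, 0], [0, 0, 0], [0, 0, 0], [0, 0, 0], [0, 0, 0], [0, 0, 0], [0, 0, 0], [0, 0, 0], [0, 0, 0], [0, 0, 0], [0, 0, 0], [0, 0, 0], [0, 0, 0]]' --grip '[-1, -1, -1, -1, -1, -1, -1, -1, -1, -1, -1, -1, -1, -1, -1, -1, -1, -1]'

```text
clock: 22.05
tool_pos: [0.4397, 0.0202, 0.2904]
eef_rot: [0.125, 0.992, 0.0, 0.001]
contact_force: [1.0, -1.5, 5.7]
opening: 0.278
finger_force: 30.0
```

```bash
python3 go.py .44 .0195 .29 165.8
```

```text
pos [0.4397 0.0202 0.2904] heading 165.6 tilt xy [0.002 0.001] F [ 1.  -1.5  5.7] M [-0.25 -0.25  0.01] open 24.5 q [ 0.55  0.7  -1.16  2.09  0.84  0.92  0.22] t 22.05
now-frame shift mm [-0.4 -0.6  0.4] after-turn-frame [-0.4 -0.6  0.4] turn z deg -0.2
```

Emit:
play_rows --translation '[[0, 0, 0], [0, 0, 0], [0, 0, -0.03], [0, 0, -0.04], [0, 0, -0.04], [0, 0.03, 0], [0, 0.04, 0], [0, 0.04, 0], [0, 0.04, 0], [0, 0, 0]]' --delta_rot '[[0, 0, 0], [0, 0, 0], [0, 0, 0], [0, 0, 0], [0, 0, 0], [0, 0, 0], [0, 0, 0], [0, 0, 0], [0, 0, 0], [0, 0, 0]]' --grip '[-0.1, -0.1, -0.1, -0.1, -0.1, -0.1, -0.1, -0.1, -0.1, -0.1]'

```text
clock: 23.3
tool_pos: [0.4759, 0.1683, 0.3998]
eef_rot: [0.123, 0.992, 0.001, -0.0]
contact_force: [0.1, -0.7, -1.0]
opening: 0.446
finger_force: 0.0
```

Run:
```python
from h import *
S=r.snapshot("side");T=r.snapshot("top")
p=np.load("p.npy")[:3]
W=lambda L:R.from_euler("z",p[2]).apply(np.array(L)/1e3)+[p[0],p[1],0]
q=W([-130,0,230]);print(q,W([-118-80,0,235]))
a=[]
for c,i in(("side",S),("top",T)):
    u=np.round(proj(c,q)[0]).astype(int);print(c,u-40)
    a.append(cv2.resize(i[u[1]-40:u[1]+40,u[0]-40:u[0]+40],None,fx=5,fy=5,interpolation=cv2.INTER_CUBIC))
cv2.imwrite("pics/dr.png",np.hstack(a))
for c in("side","top"):
    print(c,[(np.round(d["point"],4).tolist(),round(d["confidence"],2)) for d in r.look_for(c,"starter_relay")][:3])
    for d in r.silhouettes(c,"starter_relay")[:2]:
        y,x=np.nonzero(d["pixels"]);print(x.mean(),y.mean(),x.min(),x.max(),y.min(),y.max())
print(np.round(r.get_state()["q"],2))
```

```text
[0.50501781 0.00305604 0.23      ] [0.43910811 0.01978659 0.235     ]
side [245 178]
top [346 190]
side [([0.5032, -0.0147, 0.2315], 0.58)]
405.64935064935065 258.5974025974026 397 413 238 275
top []
[ 0.28  0.63 -1.2   1.76  0.63  1.2   0.21]
```

View pics/dr.png

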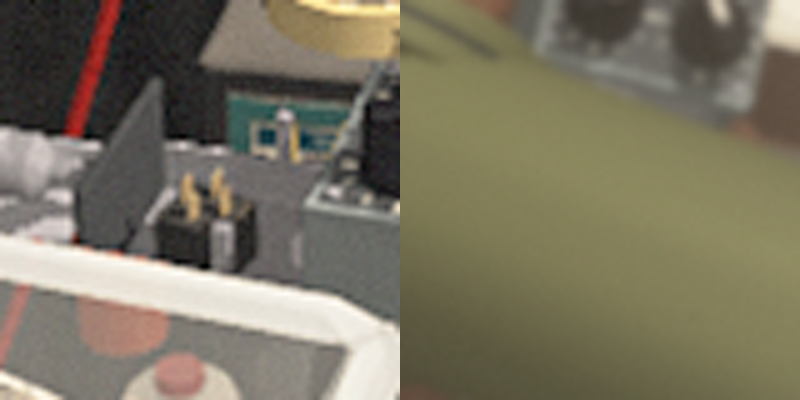

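Emit:
play_rows --translation '[[0.03, 0.02, 0], [0.03, 0.02, 0], [0.03, 0.02, 0], [0.03, 0.02, 0], [0.03, 0.02, 0], [0.03, 0.02, 0], [0, 0, 0]]' --delta_rot '[[0, 0, 8], [0, 0, 8], [0, 0, 8], [0, 0, 8], [0, 0, 8], [0, 0, 8], [0, 0, 0]]' --grip '[-0.2, -0.2, -0.2, -0.2, -0.2, -0.2, -0.2]'

```text
clock: 24.48
tool_pos: [0.397, 0.362, 0.4]
eef_rot: [0.517, 0.856, 0.001, -0.001]
contact_force: [-0.1, -0.4, -0.5]
opening: 0.399
finger_force: 0.0
```

```bash
python3 - <<'E'
from h import *
S=r.snapshot("side");T=r.snapshot("top");cv2.imwrite("pics/S.png",S);cv2.imwrite("pics/T.png",T)
q=[.503,0,.225]
a=[]
for c,i in(("side",S),("top",T)):
    u=np.round(proj(c,q)[0]).astype(int);print(c,u-25)
    a.append(cv2.resize(i[u[1]-25:u[1]+25,u[0]-25:u[0]+25],None,fx=8,fy=8,interpolation=cv2.INTER_CUBIC))
cv2.imwrite("pics/dr2.png",np.hstack(a))
for c in("side","top"):
    print(c,[(np.round(d["point"],4).tolist(),round(d["confidence"],2)) for d in r.look_for(c,"starter_relay")][:3])
E
python3 go.py .5 0 .4 165.8
```

```text
side [259 196]
top [362 206]
side [([0.501, -0.0124, 0.2319], 0.75)]
top [([0.499, -0.0009, 0.2358], 0.45)]
pos [0.3986 0.3583 0.3994] heading 117.6 tilt xy [-0.    -0.002] F [-0.2 -0.3  0.9] M [-0.05 -0.08  0.03] open 35.2 q [-0.28  0.58 -0.91  1.68  0.5   1.14 -0.85] t 24.675
now-frame shift mm [-364.6  -75.9   -0. ] after-turn-frame [-186.2 -322.5   -0.6] turn z deg -48.2
```

View pics/dr2.png

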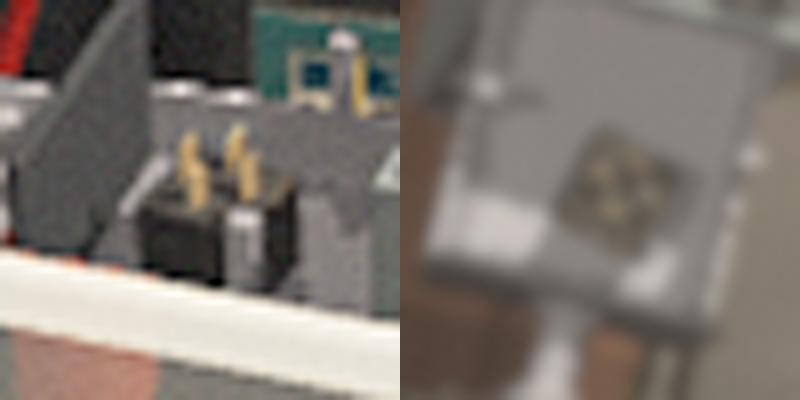

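```bash
cat > fr.py <<'E'
from h import *
from scipy.optimize import least_squares
S=lambda x,y:np.array([259+(x+.5)/8-.5,196+(y+.5)/8-.5]);T=lambda x,y:np.array([362+(x+.5)/8-.5,206+(y+.5)/8-.5])
tops=[T(205,125),T(287,167),T(235,250),T(155,207)]
sid=[S(140,208),S(300,183),S(262,212)]
def cor(q,z=.234):
    return R.from_euler("z",q[2]).apply(np.array([[14,14,0],[14,-14,0],[-14,-14,0],[-14,14,0]])/1e3)+[q[0],q[1],z]
def res(q,ws=1):
    t=proj("top",cor(q))-tops;s=proj("side",cor(q));e=[*t.ravel()]
    for i,o in zip((3,1,2),sid): e+=[*(ws*(s[i]-o))]
    return np.array(e)
for ws in(0,.5,1):
    o=least_squares(lambda q:res(q,ws),[.5,0,-.5],loss="soft_l1");print(ws,o.x[:2].round(4),np.degrees(o.x[2]).round(1),res(o.x,1).reshape(-1,2).round(1).tolist())
p=np.load("p.npy")[:3]
l=R.from_euler("z",-p[2]).apply([o.x[0]-p[0],o.x[1]-p[1],0]);print("in cabinet mm",l*1e3)
img=[]
for c,f,off in(("side","S",(259,196)),("top","T",(362,206))):
    i=cv2.imread(f"pics/{f}.png")[off[1]:off[1]+50,off[0]:off[0]+50];i=cv2.resize(i,None,fx=8,fy=8,interpolation=cv2.INTER_CUBIC)
    for z in(.234,.208):
        u=((proj(c,cor(o.x,z))-off+.5)*8-.5).astype(np.int32);cv2.polylines(i,[u],True,(0,255,0) if z>.22 else (0,0,255),1)
    img.append(i)
cv2.imwrite("pics/fr.png",np.hstack(img))
E
python3 fr.py
```

```text
0 [ 0.5078 -0.0029] -30.3 [[-0.4, -0.4], [-0.1, 0.4], [0.6, 0.4], [-0.0, -0.4], [8.2, -9.2], [-7.2, 5.5], [-15.7, -2.5]]
0.5 [ 0.5082 -0.0032] -26.0 [[-0.9, -0.4], [-0.2, -0.4], [1.3, 0.0], [0.3, 0.1], [7.6, -9.0], [-6.2, 5.5], [-15.2, -2.0]]
1 [ 0.5096 -0.0039] -15.3 [[-2.1, -0.3], [-0.6, -2.4], [3.0, -1.2], [1.3, 0.9], [6.5, -8.4], [-3.5, 5.2], [-13.8, -0.7]]
in cabinet mm [-123.87390134   -5.62259813    0.        ]
```

View pics/fr.png

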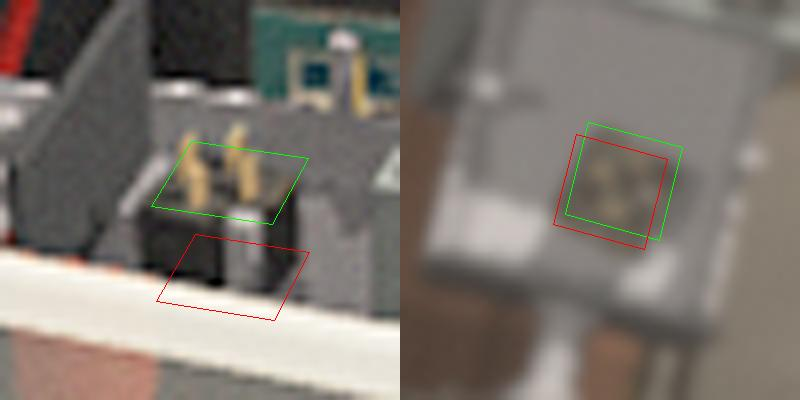

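```bash
sed -i 's/zip((3,1,2)/zip((2,0,1)/' fr.py; python3 fr.py
```

```text
0 [ 0.5078 -0.0029] -30.3 [[-0.4, -0.4], [-0.1, 0.4], [0.6, 0.4], [-0.0, -0.4], [-0.4, -2.0], [1.1, -1.9], [-2.5, 1.9]]
0.5 [ 0.508  -0.0031] -28.9 [[-0.5, -0.4], [-0.1, 0.1], [0.9, 0.2], [0.1, -0.2], [-0.3, -1.8], [1.1, -2.0], [-2.1, 1.9]]
1 [ 0.508  -0.0035] -26.6 [[-0.7, -0.4], [-0.1, -0.2], [1.3, 0.1], [0.4, 0.1], [-0.1, -1.5], [1.1, -2.1], [-1.7, 2.0]]
in cabinet mm [-125.46881443   -5.57531873    0.        ]
```

View pics/fr.png

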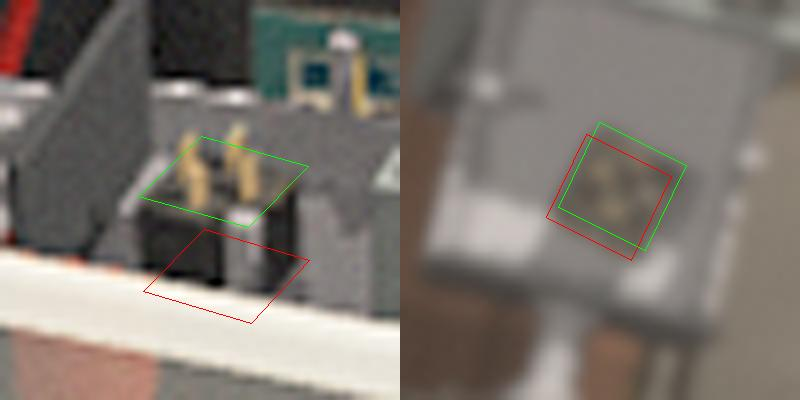

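```bash
sed -i 's/S(262,212)/S(232,228)/' fr.py; python3 fr.py
python3 - <<'E'
from h import *
from fr import tops
# drawer check points: knob head and cabinet front corner vs fit in both views, cab front right corner top
E
python3 - <<'E'
import cv2,numpy as np
i=cv2.imread("pics/fr.png")
s=cv2.imread("pics/S.png")[212:236,270:302];t=cv2.imread("pics/T.png")[216:242,376:402]
f=lambda a:cv2.normalize(cv2.resize(a,(400,400),interpolation=cv2.INTER_CUBIC),None,0,255,cv2.NORM_MINMAX)
cv2.imwrite("pics/z.png",np.vstack([i[:200*2],])if 0 else np.hstack([f(s),f(t)]))
E
```

```text
0 [ 0.5078 -0.0029] -30.3 [[-0.4, -0.4], [-0.1, 0.4], [0.6, 0.4], [-0.0, -0.4], [-0.4, -2.0], [1.1, -1.9], [1.3, -0.1]]
0.5 [ 0.5075 -0.0032] -30.7 [[-0.2, -0.3], [0.0, 0.6], [0.7, 0.5], [0.1, -0.3], [-0.6, -2.0], [1.0, -1.8], [1.0, 0.0]]
1 [ 0.5072 -0.0036] -31.1 [[0.0, -0.2], [0.2, 0.8], [0.8, 0.7], [0.3, -0.2], [-0.8, -1.9], [0.8, -1.6], [0.7, 0.1]]
in cabinet mm [-126.24153403   -5.94403802    0.        ]
0 [ 0.5078 -0.0029] -30.3 [[-0.4, -0.4], [-0.1, 0.4], [0.6, 0.4], [-0.0, -0.4], [-0.4, -2.0], [1.1, -1.9], [1.3, -0.1]]
0.5 [ 0.5075 -0.0032] -30.7 [[-0.2, -0.3], [0.0, 0.6], [0.7, 0.5], [0.1, -0.3], [-0.6, -2.0], [1.0, -1.8], [1.0, 0.0]]
1 [ 0.5072 -0.0036] -31.1 [[0.0, -0.2], [0.2, 0.8], [0.8, 0.7], [0.3, -0.2], [-0.8, -1.9], [0.8, -1.6], [0.7, 0.1]]
in cabinet mm [-126.24153403   -5.94403802    0.        ]
```

View pics/z.png

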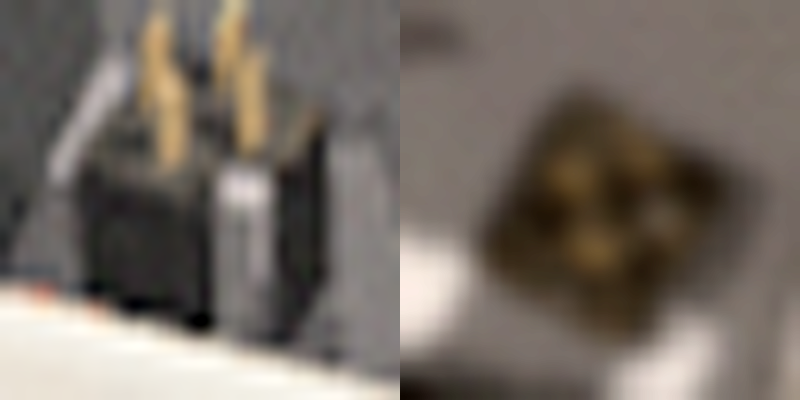

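```bash
python3 go.py .5065 -.0035 .36 150
```

```text
pos [0.3986 0.3583 0.3994] heading 117.6 tilt xy [-0.    -0.002] F [-0.2 -0.3  0.9] M [-0.05 -0.08  0.03] open 35.2 q [-0.28  0.58 -0.91  1.68  0.5   1.14 -0.85] t 24.675
now-frame shift mm [-370.7  -71.7   40. ] after-turn-frame [-274.4 -259.4   39.4] turn z deg -32.4
```

Emit:
play_rows --translation '[[-0.02, -0.004, 0], [-0.033, -0.0065, 0], [-0.035, -0.0068, 0], [-0.035, -0.0068, 0], [-0.035, -0.0068, 0], [-0.035, -0.0068, 0], [-0.035, -0.0068, 0], [-0.035, -0.0068, 0], [-0.035, -0.0068, 0], [-0.035, -0.0068, 0], [-0.035, -0.0068, 0], [0, 0, 0], [0, 0, 0], [0, 0, 0], [0, 0, 0], [0, 0, 0]]' --delta_rot '[[0, 0, 0], [0, 0, 0], [0, 0, 0], [0, 0, 0], [0, 0, 0], [0, 0, 0], [0, 0, 0], [0, 0, 0], [0, 0, 0], [0, 0, 0], [0, 0, 0], [0, 0, -8.1], [0, 0, -8.1], [0, 0, -8.1], [0, 0, -8.1], [0, 0, 0]]' --grip '[-0.16, -0.16, -0.16, -0.16, -0.16, -0.16, -0.16, -0.16, -0.16, -0.16, -0.16, -0.16, -0.16, -0.16, -0.16, -0.16]'

```text
clock: 26.68
tool_pos: [0.5047, -0.0007, 0.3995]
eef_rot: [0.26, 0.966, -0.0, -0.0]
contact_force: [-0.3, -0.3, 0.3]
opening: 0.417
finger_force: 0.0
```

```bash
python3 go.py .5065 -.0035 .30 150
```

```text
pos [ 0.5047 -0.0007  0.3995] heading 149.9 tilt xy [-0.001 -0.   ] F [-0.3 -0.3  0.3] M [ 0.03 -0.19  0.  ] open 36.7 q [ 0.58  0.6  -1.13  1.76  0.59  1.17  0.32] t 26.675
now-frame shift mm [-3.  -1.5 99.5] after-turn-frame [-3.  -1.5 99.5] turn z deg -0.1
```

Emit:
play_rows --translation '[[-0.003, -0.0015, 0.02], [0, 0, 0.03], [0, 0, 0.03], [0, 0, 0.015], [0, 0, 0], [0, 0, 0]]' --delta_rot '[[0, 0, 0], [0, 0, 0], [0, 0, 0], [0, 0, 0], [0, 0, 0], [0, 0, 0]]' --grip '[-0.16, -0.16, -0.16, -0.16, -0.16, -0.16]'

```text
clock: 27.42
tool_pos: [0.5075, -0.0018, 0.3057]
eef_rot: [0.259, 0.966, 0.0, 0.001]
contact_force: [0.7, 0.5, 0.3]
opening: 0.419
finger_force: 0.0
```

```bash
python3 go.py .5065 -.0035 .287 150
python3 - <<'E'
from h import *
r.snapshot("side")
for n in("starter_relay",):
    print([(np.round(d["point"],4).tolist(),round(d["confidence"],2)) for d in r.look_for("side",n)][:3])
E
```

```text
pos [ 0.5075 -0.0018  0.3057] heading 150.0 tilt xy [0.002 0.   ] F [0.7 0.5 0.3] M [-0.   -0.16 -0.01] open 36.9 q [ 0.52  0.71 -1.03  1.89  0.74  0.98  0.19] t 27.425
now-frame shift mm [ 0.  -2.  18.7] after-turn-frame [-0.  -1.9 18.7] turn z deg -0.0
[([0.5071, -0.0137, 0.2281], 0.59)]
```

Emit:
play_rows --translation '[[0, -0.0015, 0.006], [0, 0, 0.006], [0, 0, 0.006], [0, 0, 0]]' --delta_rot '[[0, 0, 0], [0, 0, 0], [0, 0, 0], [0, 0, 0]]' --grip '[-0.16, -0.16, -0.16, -0.16]'

```text
clock: 28.02
tool_pos: [0.5061, -0.0031, 0.2862]
eef_rot: [0.258, 0.966, 0.0, -0.0]
contact_force: [0.1, 0.4, 0.0]
opening: 0.42
finger_force: 0.2
```

```bash
python3 go.py .5065 -.0035 .287 150
```

```text
pos [ 0.5061 -0.0031  0.2862] heading 150.1 tilt xy [-0.001  0.   ] F [0.1 0.4 0. ] M [ 0.08 -0.15 -0.03] open 36.9 q [ 0.5   0.73 -1.01  1.91  0.77  0.94  0.16] t 28.025
now-frame shift mm [-0.5 -0.1 -0.8] after-turn-frame [-0.5 -0.1 -0.8] turn z deg 0.1
```

No contact; close gently.

Emit:
play_rows --translation '[[0, 0, 0], [0, 0, 0], [0, 0, 0], [0, 0, 0]]' --delta_rot '[[0, 0, 0], [0, 0, 0], [0, 0, 0], [0, 0, 0]]' --grip '[-0.3, -0.4, -0.6, -0.6]' --squeeze 15

```text
clock: 28.52
tool_pos: [0.5062, -0.0034, 0.2868]
eef_rot: [0.259, 0.966, -0.0, 0.0]
contact_force: [-0.2, -0.5, -1.0]
opening: 0.311
finger_force: 15.0
```

```bash
python3 go.py .5065 -.0035 .287 150
```

```text
pos [ 0.5062 -0.0034  0.2868] heading 150.0 tilt xy [ 0. -0.] F [-0.2 -0.5 -1. ] M [ 0.   -0.15  0.  ] open 27.4 q [ 0.5   0.73 -1.01  1.91  0.77  0.94  0.17] t 28.525
now-frame shift mm [-0.3  0.1 -0.2] after-turn-frame [-0.3  0.1 -0.2] turn z deg 0.0
```

Emit:
play_rows --translation '[[0, 0, -0.005], [0, 0, -0.01], [0, 0, -0.015], [0, 0, -0.015], [0, 0, -0.015], [0, 0, -0.015], [0, 0, -0.015], [0, 0, -0.01], [0, 0, 0]]' --delta_rot '[[0, 0, 0], [0, 0, 0], [0, 0, 0], [0, 0, 0], [0, 0, 0], [0, 0, 0], [0, 0, 0], [0, 0, 0], [0, 0, 0]]' --grip '[-0.6, -0.6, -0.6, -0.6, -0.6, -0.6, -0.6, -0.6, -0.6]'

```text
clock: 29.65
tool_pos: [0.5064, -0.0032, 0.3874]
eef_rot: [0.259, 0.966, 0.0, 0.001]
contact_force: [-0.4, -0.2, 0.1]
opening: 0.314
finger_force: 15.0
```

```bash
python3 go.py .3955 .336 .387 70
python3 - <<'E'
from h import *
r.snapshot("side")
print([(np.round(d["point"],4).tolist(),round(d["confidence"],2)) for d in r.look_for("side","starter_relay")][:3])
r.snapshot("top")
for d in r.silhouettes("top","dish")[:1]:
    y,x=np.nonzero(d["pixels"]);print(x.min(),x.max(),y.min(),y.max(),ray("top",((x.min()+x.max())/2,(y.min()+y.max())/2),.02))
E
```

```text
pos [ 0.5064 -0.0032  0.3874] heading 150.0 tilt xy [0.001 0.   ] F [-0.4 -0.2  0.1] M [ 0.02 -0.18 -0.01] open 27.6 q [ 0.57  0.62 -1.11  1.78  0.61  1.14  0.31] t 29.65
now-frame shift mm [265.6 238.4   0.3] after-turn-frame [ 280.8 -220.3    0.4] turn z deg 80.0
[([0.5103, -0.0122, 0.3234], 0.85), ([0.3806, 0.3369, 0.0057], 0.17)]
236 274 259 296 [0.3969334  0.34085621 0.02      ]
```

Emit:
play_rows --translation '[[0.008, 0.007, 0], [0.015, 0.0135, 0], [0.022, 0.02, 0], [0.022, 0.02, 0], [0.022, 0.02, 0], [0.022, 0.02, 0], [0.022, 0.02, 0], [0.022, 0.02, 0], [0.022, 0.02, 0], [0.022, 0.02, 0], [0.022, 0.02, 0], [0.022, 0.02, 0], [0.015, 0.0135, 0], [0.008, 0.007, 0], [0, 0, 0]]' --delta_rot '[[0, 0, 0], [0, 0, 0], [0, 0, 0], [0, 0, 0], [0, 0, 0], [0, 0, 0], [0, 0, 0], [0, 0, 0], [0, 0, 0], [0, 0, 0], [0, 0, 0], [0, 0, 0], [0, 0, 0], [0, 0, 0], [0, 0, 0]]' --grip '[-0.6, -0.6, -0.6, -0.6, -0.6, -0.6, -0.6, -0.6, -0.6, -0.6, -0.6, -0.6, -0.6, -0.6, -0.6]'

```text
clock: 31.72
tool_pos: [0.3955, 0.3388, 0.3866]
eef_rot: [0.258, 0.966, -0.0, -0.0]
contact_force: [0.3, -0.5, 0.2]
opening: 0.313
finger_force: 15.0
```

Emit:
play_rows --translation '[[0, 0, 0], [0, 0, 0], [0, 0, 0], [0, 0, 0], [0, 0, 0], [0, 0, 0], [0, 0, 0], [0, 0, 0], [0, 0, 0], [0, 0, 0], [0, 0, 0]]' --delta_rot '[[0, 0, 8], [0, 0, 8], [0, 0, 8], [0, 0, 8], [0, 0, 8], [0, 0, 8], [0, 0, 8], [0, 0, 8], [0, 0, 8], [0, 0, 8], [0, 0, 0]]' --grip '[-0.6, -0.6, -0.6, -0.6, -0.6, -0.6, -0.6, -0.6, -0.6, -0.6, -0.6]'

```text
clock: 33.1
tool_pos: [0.3965, 0.3374, 0.3867]
eef_rot: [0.819, 0.574, -0.0, 0.001]
contact_force: [-0.0, -0.1, -0.2]
opening: 0.316
finger_force: 15.0
```

```bash
python3 go.py .396 .338 .110 70
```

```text
pos [0.3965 0.3374 0.3867] heading 70.0 tilt xy [ 0.    -0.001] F [-0.  -0.1 -0.2] M [-0.02 -0.01  0.  ] open 27.8 q [-0.39  0.5  -0.64  1.75  0.35  1.01 -1.51] t 33.1
now-frame shift mm [  0.7  -0.9 276.7] after-turn-frame [  0.4  -0.7 276.7] turn z deg 0.0
```

Emit:
play_rows --translation '[[0, 0, 0.01], [0, 0, 0.02], [0, 0, 0.025], [0, 0, 0.025], [0, 0, 0.025], [0, 0, 0.025], [0, 0, 0.025], [0, 0, 0.025], [0, 0, 0.025], [0, 0, 0.025], [0, 0, 0.02], [0, 0, 0.015], [0, 0, 0.01], [0, 0, 0], [0, 0, 0]]' --delta_rot '[[0, 0, 0], [0, 0, 0], [0, 0, 0], [0, 0, 0], [0, 0, 0], [0, 0, 0], [0, 0, 0], [0, 0, 0], [0, 0, 0], [0, 0, 0], [0, 0, 0], [0, 0, 0], [0, 0, 0], [0, 0, 0], [0, 0, 0]]' --grip '[-0.6, -0.6, -0.6, -0.6, -0.6, -0.6, -0.6, -0.6, -0.6, -0.6, -0.6, -0.6, -0.6, -0.6, -0.6]'

```text
clock: 34.98
tool_pos: [0.3963, 0.3385, 0.1121]
eef_rot: [0.819, 0.574, 0.0, -0.0]
contact_force: [-0.5, 0.4, 0.2]
opening: 0.317
finger_force: 15.0
```

```bash
python3 go.py .396 .338 .0865 70
python3 - <<'E'
from h import *
for c in("side","top"):
    r.snapshot(c)
    for n in("starter_relay","dish"):
        print(c,n,[(np.round(d["point"],4).tolist(),round(d["confidence"],2)) for d in r.look_for(c,n)][:2])
E
```

```text
pos [0.3963 0.3385 0.1121] heading 70.0 tilt xy [0.001 0.001] F [-0.5  0.4  0.2] M [-0.01 -0.04  0.02] open 27.9 q [-0.61  0.89 -0.31  2.    0.73  0.36 -1.85] t 34.975
now-frame shift mm [-0.6 -0.1 25.6] after-turn-frame [-0.6 -0.1 25.6] turn z deg 0.0
side starter_relay []
side dish [([0.3739, 0.3296, 0.0026], 0.54)]
top starter_relay []
top dish []
```

Emit:
play_rows --translation '[[0, 0, 0.008], [0, 0, 0.006], [0, 0, 0.004], [0, 0, 0.003], [0, 0, 0.002], [0, 0, 0.001], [0, 0, 0], [0, 0, 0]]' --delta_rot '[[0, 0, 0], [0, 0, 0], [0, 0, 0], [0, 0, 0], [0, 0, 0], [0, 0, 0], [0, 0, 0], [0, 0, 0]]' --grip '[-0.6, -0.6, -0.6, -0.6, -0.6, -0.6, -0.6, -0.6]'

```text
clock: 36.28
tool_pos: [0.3962, 0.3383, 0.0878]
eef_rot: [0.819, 0.574, 0.0, 0.0]
contact_force: [0.3, -0.1, -0.6]
opening: 0.313
finger_force: 15.0
```

Lower in 1 mm steps until touching.

Emit:
play_rows --translation '[[0, 0, 0.001], [0, 0, 0.001], [0, 0, 0]]' --delta_rot '[[0, 0, 0], [0, 0, 0], [0, 0, 0]]' --grip '[-0.6, -0.6, -0.6]'

```text
clock: 36.65
tool_pos: [0.3961, 0.3383, 0.0857]
eef_rot: [0.819, 0.574, 0.0, 0.0]
contact_force: [-0.7, -0.1, 0.7]
opening: 0.316
finger_force: 15.0
```

Emit:
play_rows --translation '[[0, 0, 0.001], [0, 0, 0], [0, 0, 0]]' --delta_rot '[[0, 0, 0], [0, 0, 0], [0, 0, 0]]' --grip '[-0.6, -0.6, -0.6]'

```text
clock: 37.02
tool_pos: [0.3961, 0.3383, 0.0857]
eef_rot: [0.819, 0.574, 0.0, 0.0]
contact_force: [-1.1, -1.9, 11.1]
opening: 0.315
finger_force: 15.0
```

Emit:
play_rows --translation '[[0, 0, -0.0008], [0, 0, 0], [0, 0, 0], [0, 0, 0], [0, 0, 0], [0, 0, -0.005], [0, 0, -0.01], [0, 0, -0.02], [0, 0, -0.03], [0, 0, -0.03], [0, 0, -0.03], [0, 0, -0.03], [0, 0, -0.03], [0, 0, -0.03], [0, 0, -0.03], [0, 0, 0]]' --delta_rot '[[0, 0, 0], [0, 0, 0], [0, 0, 0], [0, 0, 0], [0, 0, 0], [0, 0, 0], [0, 0, 0], [0, 0, 0], [0, 0, 0], [0, 0, 0], [0, 0, 0], [0, 0, 0], [0, 0, 0], [0, 0, 0], [0, 0, 0], [0, 0, 0]]' --grip '[-0.6, -0.3, -0.2, -0.1, -0.1, -0.1, -0.1, -0.1, -0.1, -0.1, -0.1, -0.1, -0.1, -0.1, -0.1, -0.1]'

```text
clock: 39.02
tool_pos: [0.3965, 0.339, 0.333]
eef_rot: [0.819, 0.574, 0.002, -0.0]
contact_force: [-0.2, 0.2, -0.1]
opening: 0.45
finger_force: 0.0
```

```bash
python3 go.py .396 .338 .0865 70
python3 - <<'E'
from h import *
for c in("side","top"):
    r.snapshot(c)
    for n in("starter_relay","dish"):
        print(c,n,[(np.round(d["point"],4).tolist(),round(d["confidence"],2)) for d in r.look_for(c,n)][:2])
        for d in r.silhouettes(c,n)[:1]:
            y,x=np.nonzero(d["pixels"]);print([x.min(),x.max(),y.min(),y.max()])
E
```

```text
pos [0.3965 0.339  0.333 ] heading 70.0 tilt xy [0.004 0.003] F [-0.2  0.2 -0.1] M [-0.06 -0.07 -0.03] open 39.6 q [-0.41  0.57 -0.62  1.83  0.42  0.88 -1.58] t 39.025
now-frame shift mm [ -2.2  -0.7 246.5] after-turn-frame [-1.100e+00 -1.000e-01  2.465e+02] turn z deg 0.0
side starter_relay [([0.3937, 0.3223, 0.0151], 0.39)]
[np.int64(250), np.int64(258), np.int64(217), np.int64(222)]
side dish [([0.3672, 0.3335, 0.0033], 0.68)]
[np.int64(235), np.int64(263), np.int64(206), np.int64(227)]
top starter_relay []
top dish [([0.4285, 0.3153, 0.0091], 0.67)]
[np.int64(252), np.int64(274), np.int64(258), np.int64(276)]
```

Emit:
play_rows --translation '[[-0.03, 0.02, -0.01], [-0.032, 0.02, -0.01], [-0.032, 0.02, -0.01], [-0.032, 0.02, 0], [-0.032, 0.02, 0], [-0.032, 0.02, 0], [0, 0, 0], [0, 0, 0]]' --delta_rot '[[0, 0, 0], [0, 0, 0], [0, 0, 0], [0, 0, 0], [0, 0, 0], [0, 0, 0], [0, 0, 0], [0, 0, 0]]' --grip '[-0.1, -0.1, -0.1, -0.1, -0.1, -0.1, -0.1, -0.1]'

```text
clock: 40.52
tool_pos: [0.4439, 0.1195, 0.3606]
eef_rot: [0.819, 0.574, 0.0, -0.0]
contact_force: [-0.9, 1.4, 1.2]
opening: 0.453
finger_force: 0.0
```

Run:
```python
from h import *
for c in("side","top"):
    r.snapshot(c)
    for n in("starter_relay","dish","oil_filter","thread_lock"):
        print(c,n,[(np.round(d["point"],4).tolist(),round(d["confidence"],2)) for d in r.look_for(c,n)][:2])
        for d in r.silhouettes(c,n)[:1]:
            y,x=np.nonzero(d["pixels"]);b=[x.min(),x.max(),y.min(),y.max()];print(np.array(b),ray(c,((b[0]+b[1])/2,(b[2]+b[3])/2),.02).round(4))
sq=np.array([[14,14],[14,-14],[-14,-14],[-14,14]])/1e3
P=np.c_[sq@R.from_euler("z",70,degrees=True).as_matrix()[:2,:2].T+[.396,.338],np.full(4,.033)]
for c in("top","side"):
    for z in(.007,.033,.043):
        P[:,2]=z;u=proj(c,P);print(c,"expected",z,u.min(0).round(),u.max(0).round())
```

```text
side starter_relay [([0.3919, 0.323, 0.0147], 0.61)]
[241 307 194 235] [0.4499 0.3434 0.02  ]
side dish [([0.3648, 0.3333, 0.0073], 0.76)]
[236 263 206 226] [0.3814 0.3353 0.02  ]
side oil_filter [([0.3693, 0.3299, 0.0045], 0.73)]
side thread_lock [([0.3671, 0.3308, 0.0064], 0.58), ([0.7775, 0.109, 0.0464], 0.57)]
[398 412 239 274] [0.7848 0.1532 0.02  ]
top starter_relay []
[249 261 272 283] [0.3969 0.3409 0.02  ]
top dish [([0.3969, 0.3352, 0.007], 0.77), ([0.6224, 0.0987, 0.0673], 0.2)]
top oil_filter [([0.6246, 0.0993, 0.065], 0.54)]
[332 355 187 206] [0.6287 0.093  0.02  ]
top thread_lock [([0.7713, 0.1238, 0.0607], 0.66)]
[327 338 137 153] [0.7844 0.1249 0.02  ]
top expected 0.007 [250. 271.] [263. 284.]
top expected 0.033 [249. 271.] [262. 284.]
top expected 0.043 [248. 271.] [261. 284.]
side expected 0.007 [248. 216.] [262. 223.]
side expected 0.033 [248. 208.] [261. 215.]
side expected 0.043 [247. 205.] [261. 212.]
```

```bash
python3 -c "
from plant import r
print(r.finish_job())"
```

```text
the job is handed in; nothing more can be done
None
```

I handed the job in at about 41 s of the 72 s allowed: dials set to the code with the drawer shut, upper drawer pulled about 80 mm out, and the relay placed in the dish. The last top picture's outline fits a relay standing upright at the dish centre. The oil filter and dropper bottle showed where they started, and no judge's verdict came back.

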